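# Turn the sharpening stone over in its case

## Task

The oiled sharpening stone lies coarse grey face up in its blue case on the tilted stand, under a white lid that is only laid on. Pinch the lid shut against the case, turn the whole case over, set it back on the same stand lid-down and let go; then lift the blue case off (it has a lug to take it by) and put it down on the green board, clear of the stand. The stone must stay lying on its lid on the stand, pale face up; keep the lid shut until it is upside down, and do not touch the stone with the fingers.

Things in the scene. Friction and masses are not known exactly. Their poses are not given: they have to be found in the camera images.
- stand: Aluminium stand fixed to the table, base 150 x 176 mm. Origin at table height under its middle, z up, yaw 0.6 to 1.2 rad. Two rails slope 45 deg down toward its +x (ahead and left); rail normal (0.707, 0, 0.707) in its frame. Ledges square to the rails stop things at the foot. Rails and ledges lie 48 to 68 mm off-centre in y; between them it is open down to the base plate (10 mm above the table).
- stand_rest (a point): Point on the plane of the rails, midway between them: where the middle of the outer face of what lies on the stand belongs (case underside at first, lid outer face at the end). In the stand's frame x -13.4, y 0, z 91.6 mm. The ledges stop things 35.5 mm further down the slope and stand 38 mm proud of the rails.
- case: Blue case, a box open at +z, 71 (x) x 172 (y) x 32 mm (z) outside, about 0.16 kg; origin mid-underside. Starts mouth up on the stand: x down the slope, y as the stand's y, centred on it, z along the rail normal, underside on the rails, +x side on the ledges. With the lid 38 mm thick along z, same outline either way up. Inside 54 x 155, 28 deep; top 8 mm rebated to 63 x 164.
- case_mid (a point): Middle of the closed case with its lid, 19 mm from the case's underside along its z; the centre of mass with the stone inside is within 5 mm of it.
- case_lug (a point): Middle of the case's blue lug: a tab on the upper (-x) long side at mid-length, 40 mm wide along y, 10 mm thick along the case's z, standing 27 mm out. This point is 13 mm out from that side and 19 mm from the underside along z, halfway through the closed case, so on the stand it lies in the same place either way up.
- case_top (a point): Point 38 mm above the middle of the case's underside along its z: where the lid's origin lies when the lid is fully shut.
- lid: White loose lid: plate 71 x 172 x 6 mm with a lip 6 mm high on its inner side (60 x 161 mm outside, 54 x 155 inside) that enters the case's mouth with 1.5 mm play; 0.09 kg, held by its weight alone. Origin in the middle of its outer face; z points outward, away from the case; x and y as the case's.
- stone: Two-grit sharpening stone 50 (x) x 150 (y) x 26 mm, 0.32 kg, loose in the case with 2 mm play. Origin in the middle of its grey face; z points from the grey face to the pale face. At the start it is upside down in the case (grey face toward the lid); turned over it lies on the lid within the lip, pale face up.
- board: Green plastic board 140 (x) x 210 (y) x 12 mm, fixed flat on the table. Origin under its middle at table height. The board and the stand may swap sides.
- board_top (a point): Middle of the board's upper face, 12 mm above the table.

How it is judged:
By the outcome, as a careful person would: the job done as asked, in the order asked, and still so for the second after the job is handed in, with the robot touching nothing.
It also fails if it takes over 61 s, if anything falls off the work surface, if the arm or the gripper's body presses on something with over 40 N, if the wrist force passes 120 N, or if a joint passes its speed limit or range.

## Robot

A 6-joint arm with a two-finger parallel gripper is mounted at the origin on a cart in front of the work surface, level with it; the furniture and walls round the work are solid. World frame = base frame: x ahead of the robot, y to its left, z up, the work surface at z = 0. Lengths are in m, angles in rad, forces in N, time in s.
With the tool pointing down it reaches from about 0.35 to 0.725 m from the base axis. Payload 4.3 kg.
Tool frame: the origin (TCP) lies at the very end of the fingers, on their centre line; the grasp point (between the pads) lies hold_point_z behind it (hold_point_z is the distance from the TCP to the grasp point, in m); z points along the fingers, y is the line along which they close (so a half turn about z gives the same grasp; the last joint's range is limited). The gripper opens to 85 mm and grips with 20 to 120 N. Pads are 22 mm wide; open, the fingers measure 114 mm over their backs; the gripper's body (76 mm by 85 mm) begins 54 mm behind the grasp point. The pads swing forward as they close: fully open they stand 13 mm farther back than shut.
Start: joints at [1.116, 0.377, 0.081, 1.274, 0, 1.46], TCP at [0.194, 0.541, 0.231] pointing down, gripper open.
Joint ranges: [-2.72, 2.72], [-0.84, 1.66], [-1.02, 1.22], [-1.77, 2.12], [-1.37, 1.28], [-3.14, 3.14]. Speed limits (rad/s): [2.57, 2.57, 3.14, 3.14, 3.14, 3.14].

## Interface

Orientations are given as [roll, pitch, yaw] about the fixed x, y, z axes, in that order (R = Rz(yaw) Ry(pitch) Rx(roll)).
In Python, from station import * gives the robot as it stands. The module is installed in compiled form; this text tells all that it offers.
- The arm moves only by the tool apply_moves, never from a script. Its argument "rows" is a list of rows, each an object of numbers: "x", "y", "z": the shift along the tool's x, y, z in units of 0.5 m (1.0 is 0.5 m); "ax", "ay", "az": the turn, a rotation vector about the tool's x, y, z in units of 2 pi rad (1.0 is 2 pi rad). In form: [{"x": .., "y": .., "z": .., "ax": .., "ay": .., "az": ..}, ...]. A call has 1 to 12 rows; each row is the pose to reach, as a shift and turn from the pose commanded when the call began, along the tool's axes at that moment, turning the shorter way round; what a row does not reach only later rows make up. A row lasts 1/10 s, in which the tool goes at most 50 mm and 8.59 degrees, less where a joint would pass 70% of its speed; a pose out of reach is approached as far as the arm can. A call with a number of a shift or a turn outside -1 to 1 is refused whole. A call with a gripper value outside its range is refused whole. "hand" is the opening, from 0 (shut) to 1 (fully open), set as the call begins (left out, the last holds). The fingers move at their own pace and stop on an object; the grip force is fixed at half the most. Time passes only in rows, so rows that repeat a pose let the fingers close. It gives the time, the measured TCP pose, the force, the opening and the grip force at its end, in the units of the state.
- sense(): the state, without advancing time (a new reading comes with each control period).
- get_image(name): name is "side" or "top"; returns the picture (420x560x3 uint8, red, green, blue); there is no depth.
- camera_info(name): a dict with "fx", "fy", "cx", "cy" (pixels), "k1" (the pictures are not rectified: a ray, as slopes to the right and down, at radius r is drawn at 1 + k1 r^2 times it, then the intrinsics apply), "xyz" and "rotation" of the camera in the world. Camera axes: x right, y down, z forward; pixel columns grow to the right and rows downward; lengths in m; the calibration is good to about 2 mm. A picture is of the moment at which its call begins. camera_info takes no time and is no camera call.
- sign_off(): hands the job in; it is judged then, once.
The state is a dict: "clock": time; "qpos": joint angles; "dq": joint speeds; "tau": joint torques, N m; "ee_pos": TCP position; "tool_rot": TCP orientation; "wrist_force": force on the tool from outside, world axes, zero at the start; "ft_torque": the same for the moment, N m; "finger_gap": opening from 0.0 (shut) to 1.0 (fully open); "grip_force": force on a finger pad.
Only numpy, scipy, OpenCV 4.12 (cv2) and the standard library are available. Lean on these libraries where they do the work, as an engineer would, in place of code of your own. Each camera call takes 0.05 s, during which the arm holds its last target. There are 200 camera calls.

## Working session

There is one attempt and no reset: what is moved stays moved. The work goes in short steps, Python scripts to look and compute and a tool call to move; the robot and the scene stay as the last step left them, time stands still between calls to the robot, and variables do not carry over. Pictures are saved under pics/ and viewed, at most 10 in all, crops included, and the job is handed in when it is done.

Besides the shell and the picture viewer there is one more tool, called after "Emit:" as name([rows], argument=value, ...), one row to a line, values as JSON. apply_moves: Moves the arm, as the interface text tells. Shifts and turns lie within -1 to 1; 1 stands for 0.5 m of shift or 2 pi rad of turn. Its arguments: {"type":"object","properties":{"rows":{"type":"array"},"hand":{"type":"number"}},"required":["rows"]}

```bash
mkdir -p pics; python3 - <<'E'
from station import *
import cv2
s=sense();print(s)
for n in("side","top"):
    print(n,camera_info(n)); cv2.imwrite(f"pics/{n}0.png",get_image(n)[:,:,::-1])
E
```

```text
{'clock': 0.0, 'qpos': array([ 1.11572811e+00,  3.78061274e-01,  7.96077709e-02,  1.27441151e+00,
       -1.30039801e-05,  1.46050072e+00]), 'dq': array([ 0.00039451, -0.00038211,  0.00027166,  0.00064578,  0.00116197,
       -0.00018817]), 'tau': array([-1.06164542e-03, -4.63602018e+01,  2.69875342e+01,  2.05646118e-02,
       -3.11186313e-04,  8.33445227e-06]), 'ee_pos': array([0.19403905, 0.5405577 , 0.23035489]), 'tool_rot': array([-3.13953511e+00, -2.14779546e-04,  2.79681984e+00]), 'wrist_force': array([-0.07064914, -0.10283286, -0.50512501]), 'ft_torque': array([-0.01583939, -0.00033517, -0.02280628]), 'grip_force': 0.0, 'finger_gap': 0.9972547055252947}
side {'fx': 504.3148149371968, 'fy': 504.3148149371968, 'cx': 283.23912562792555, 'cy': 209.8251174671373, 'k1': -0.13073584416286366, 'xyz': array([ 0.31787595, -0.59791836,  0.71364107]), 'rotation': array([-2.30480795, -0.00557172, -0.39042245])}
top {'fx': 544.5892615627622, 'fy': 544.5892615627622, 'cx': 283.05494531191437, 'cy': 213.30619311698973, 'k1': -0.028307087185574953, 'xyz': array([ 0.48359845, -0.01141214,  1.05768926]), 'rotation': array([-3.0292219 , -0.00707743, -1.55021321])}
```

View pics/top0.png

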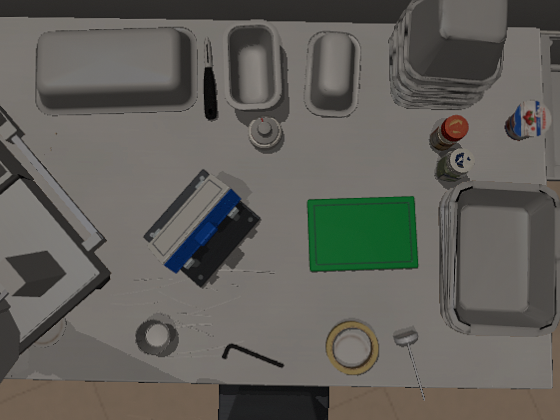

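View pics/side0.png

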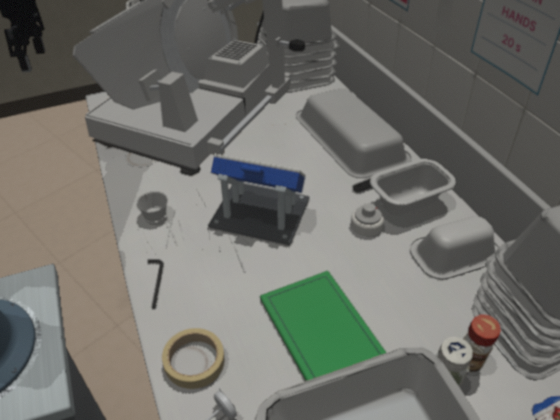

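The top view shows the stand with its white-lidded case at about (195,225), blue upper side facing lower right, and the green board at about (362,234). The side view shows the blue side with its lug at (257,174) and the board at (322,328). Next I'll fit the stand and board poses using silhouettes.

```bash
cat > h.py <<'E'
import numpy as np,cv2
from scipy.spatial.transform import Rotation as R
from scipy.optimize import minimize
import station
from station import *
def rot(e): return R.from_euler('xyz',e).as_matrix()
CI={n:camera_info(n) for n in("side","top")}
def proj(n,P):
    c=CI[n];p=(np.atleast_2d(P)-c['xyz'])@rot(c['rotation']);u=p[:,:2]/p[:,2:]
    u=u*(1+c['k1']*(u**2).sum(1))[:,None];return u*[c['fx'],c['fy']]+[c['cx'],c['cy']]
Y45=R.from_euler('y',45,degrees=True).as_matrix()
def stand(p): return R.from_euler('z',p[2]).as_matrix(),np.array([p[0],p[1],0])
def case2w(p,P):  # case frame on stand: x downslope, z rail normal
    Rz,t=stand(p);return (np.asarray(P)@Y45.T+[-.0134,0,.0916])@Rz.T+t
def box(x0,x1,y0,y1,z0,z1): return np.array([[x,y,z] for x in(x0,x1) for y in(y0,y1) for z in(z0,z1)])
S=4
def hull(m,n,P,v):
    h=cv2.convexHull((proj(n,P)*S).astype(np.float32)).astype(np.int32);cv2.fillConvexPoly(m,h,v)
def soft(m): return cv2.resize(m,(560,420),interpolation=cv2.INTER_AREA).astype(float)/255
E
cat > fit.py <<'E'
from h import *
print([k for k in dir(station) if k[0]!='_'], getattr(station,'hold_point_z',None))
I={n:cv2.imread(f'pics/{n}0.png').astype(float) for n in CI}
blue={};green={}
for n,i in I.items():
    b,g,r=i[...,0],i[...,1],i[...,2]
    blue[n]=((b>60)&(b>1.6*g)&(b>1.6*r)).astype(float);green[n]=((g>60)&(g>1.6*b)&(g>1.6*r)).astype(float)
    print(n,blue[n].sum(),green[n].sum())
def rc(p,n):
    m=np.zeros((420*S,560*S),np.uint8)
    parts=[(box(-.0355,.0355,-.086,.086,0,.032),255),(box(-.0355,.0355,-.086,.086,.032,.038),0)]
    cz=(CI[n]['xyz']-case2w(p,[[0,0,.032]])[0])@(stand(p)[0]@Y45)[:,2]
    if cz<0: parts=parts[::-1]
    for P,v in parts+[(box(-.0625,-.0355,-.02,.02,.014,.024),255)]: hull(m,n,case2w(p,P),v)
    return soft(m)
def rb(p,n):
    m=np.zeros((420*S,560*S),np.uint8);hull(m,n,box(-.07,.07,-.105,.105,0,.012)@stand(p)[0].T+stand(p)[1],255);return soft(m)
def run(p0,f,ms,names=("side","top")):
    c=lambda p:sum(abs(f(p,n)-ms[n]).sum() for n in names)
    best=None
    for k in range(3):
        r=minimize(c,p0,method='Nelder-Mead',options=dict(initial_simplex=np.array([p0]+[np.array(p0)+d for d in np.diag([.02,.02,.15])/(2**k)]),xatol=1e-5,fatol=.5)); p0=r.x
    return r.x,r.fun
best=min((run([.45,.14,y],rc,blue) for y in(.7,1.0)),key=lambda a:a[1]);print('stand',best)
for n in CI: print(n,run(best[0],rc,blue,(n,)))
b=min((run([.44,-.15,y],rb,green) for y in(0,.1)),key=lambda a:a[1]);print('board',b)
np.save('fit.npy',[best[0],b[0]])
o=[]
for n in CI:
    i=cv2.resize(cv2.imread(f'pics/{n}0.png'),None,fx=S,fy=S)
    m=(cv2.resize(rc(best[0],n)+rb(b[0],n),None,fx=S,fy=S)>.5).astype(np.uint8)
    cs,_=cv2.findContours(m,0,1);cv2.drawContours(i,cs,-1,(0,0,255),1)
    u=proj(n,case2w(best[0],[[0,0,.02]]))[0]*S;x,y=u.astype(int);o.append(i[y-260:y+260,max(x-200,0):max(x-200,0)+400])
cv2.imwrite('pics/fit.png',np.hstack(o))
E
python3 fit.py
```

```text
['Unreachable', 'camera_info', 'get_image', 'hold_point_z', 'sense', 'sign_off'] 0.0187
side 1426.0 6666.0
top 1684.0 7426.0
stand (array([0.57227262, 0.14098868, 0.88428657]), np.float64(914.8627450980393))
side (array([0.5716381 , 0.14451772, 0.81355634]), np.float64(617.5803921568627))
top (array([0.57224284, 0.14095989, 0.88584236]), np.float64(263.5176470588235))
board (array([ 0.56609434, -0.16918139,  0.06088028]), np.float64(3178.4823529411765))
```

View pics/fit.png

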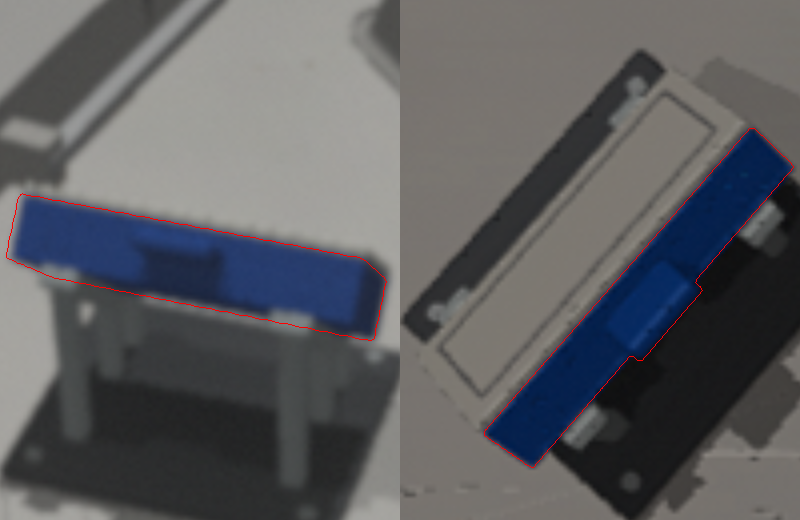

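The silhouette fit matches the case in both views. Next I'll compute the pre-grasp move, with the tool pointing down the slope and closing along the case normal.

```bash
cat > plan.py <<'E'
from h import *
SP,BP=np.load('fit.npy')
C=stand(SP)[0]@Y45   # case axes in world (x downslope,y,z normal)
def tool(flip=False):
    y=-C[:,2] if flip else C[:,2]; z=C[:,0]; return np.column_stack([np.cross(y,z),y,z])
def tcp(cx,cy=0,cz=.019): return case2w(SP,[[cx+.0187,cy,cz]])[0]   # grasp point in case coordinates -> TCP
def rel(p,Rt,name='',s=None):
    s=s or sense();R0=rot(s['tool_rot']);d=R0.T@(np.asarray(p)-s['ee_pos']);w=R.from_matrix(R0.T@Rt).as_rotvec()
    print(name,'shift',(d/.5).round(4),'turn',(w/2/np.pi).round(4),'rows',np.ceil(max(np.linalg.norm(d)/.05,np.degrees(np.linalg.norm(w))/8.59)))
def state():
    s=sense();e=(s['ee_pos']-case2w(SP,[[0,0,0]])[0])@C
    print('t',round(s['clock'],2),'q',s['qpos'].round(3),'tcp in case mm',(e*1e3).round(1),'F',s['wrist_force'].round(1),'grip',round(s['grip_force'],1),'gap',round(s['finger_gap'],3))
    print('ee',s['ee_pos'].round(4),'roterr deg',np.degrees(R.from_matrix(tool().T@rot(s['tool_rot'])).as_rotvec()).round(2))
E
python3 - <<'E'
from plan import *
state()
print(C.round(3),proj('top',[[BP[0],BP[1],.012]]))
rel(tcp(-.146)+[0,0,.1],tool(),'pre-high'); print(tcp(-.146),tcp(-.016))
E
```

```text
t 0.1 q [ 1.116  0.378  0.08   1.274 -0.     1.461] tcp in case mm [-39.6 545.8 156.7] F [-0.8  0.6 -0.1] grip 0.0 gap 1.0
ee [0.1941 0.5406 0.2304] roterr deg [ 44.66   7.68 -18.56]
[[ 0.448 -0.773  0.448]
 [ 0.547  0.634  0.547]
 [-0.707  0.     0.707]] [[361.92542588 233.35714885]]
pre-high shift [-0.9217 -0.6663 -0.1282] turn [-0.1241 -0.0213  0.0516] rows 12.0
[0.51523977 0.07139274 0.19504972] [0.57350494 0.14249246 0.10312584]
```

Emit:
apply_moves([
  {"x":-0.1,"y":-0.05,"z":-0.14,"ax":0,"ay":0,"az":0},
  {"x":-0.2,"y":-0.14,"z":-0.14,"ax":-0.02,"ay":0,"az":0},
  {"x":-0.922,"y":-0.666,"z":-0.128,"ax":-0.124,"ay":-0.0213,"az":0.0516},
  {"x":-0.922,"y":-0.666,"z":-0.128,"ax":-0.124,"ay":-0.0213,"az":0.0516},
  {"x":-0.922,"y":-0.666,"z":-0.128,"ax":-0.124,"ay":-0.0213,"az":0.0516},
  {"x":-0.922,"y":-0.666,"z":-0.128,"ax":-0.124,"ay":-0.0213,"az":0.0516},
  {"x":-0.922,"y":-0.666,"z":-0.128,"ax":-0.124,"ay":-0.0213,"az":0.0516},
  {"x":-0.922,"y":-0.666,"z":-0.128,"ax":-0.124,"ay":-0.0213,"az":0.0516},
  {"x":-0.922,"y":-0.666,"z":-0.128,"ax":-0.124,"ay":-0.0213,"az":0.0516},
  {"x":-0.922,"y":-0.666,"z":-0.128,"ax":-0.124,"ay":-0.0213,"az":0.0516},
  {"x":-0.922,"y":-0.666,"z":-0.128,"ax":-0.124,"ay":-0.0213,"az":0.0516},
  {"x":-0.922,"y":-0.666,"z":-0.128,"ax":-0.124,"ay":-0.0213,"az":0.0516},
], hand=1)

```text
clock: 1.3
ee_pos: [0.5145, 0.0721, 0.2951]
tool_rot: [2.354, -0.001, 2.453]
wrist_force: [0.4, -0.0, 0.5]
finger_gap: 0.998
grip_force: 0.0
```

```bash
python3 - <<'E'
from plan import *
state(); rel(tcp(-.146),tool())
E
```

```text
t 1.3 q [-0.42  -0.056 -0.527  0.841  0.752  0.372] tcp in case mm [-198.     1.    89.8] F [ 0.4 -0.   0.5] grip 0.0 gap 0.998
ee [0.5145 0.0721 0.2951] roterr deg [-0.1  -0.03  0.11]
 shift [-0.0021 -0.1418  0.1411] turn [ 0.0003  0.0001 -0.0003] rows 3.0
```

Emit:
apply_moves([
  {"x":-0.0021,"y":-0.1418,"z":0.1411,"ax":0.0003,"ay":0.0001,"az":-0.0003},
  {"x":-0.0021,"y":-0.1418,"z":0.1411,"ax":0.0003,"ay":0.0001,"az":-0.0003},
  {"x":-0.0021,"y":-0.1418,"z":0.1411,"ax":0.0003,"ay":0.0001,"az":-0.0003},
  {"x":-0.0021,"y":-0.1418,"z":0.1411,"ax":0.0003,"ay":0.0001,"az":-0.0003},
  {"x":-0.0021,"y":-0.1418,"z":0.1411,"ax":0.0003,"ay":0.0001,"az":-0.0003},
  {"x":-0.0021,"y":-0.1418,"z":0.1411,"ax":0.0003,"ay":0.0001,"az":-0.0003},
])

```text
clock: 1.9
ee_pos: [0.5171, 0.0731, 0.1986]
tool_rot: [2.354, 0.006, 2.457]
wrist_force: [-0.5, -0.4, -0.0]
finger_gap: 0.997
grip_force: 0.0
```

```bash
python3 - <<'E'
from plan import *
state(); rel(tcp(-.016),tool())
for n in CI: cv2.imwrite(f'pics/{n}1.png',get_image(n)[:,:,::-1])
i=[cv2.resize(cv2.imread(f'pics/{n}1.png')[b:b+200,a:a+160],None,fx=2.5,fy=2.5) for n,a,b in(('side',180,90),('top',130,120))]
cv2.imwrite('pics/pre.png',np.hstack(i))
E
```

```text
t 1.9 q [-0.414  0.031 -0.712  0.56   0.75   0.373] tcp in case mm [-128.1   -0.3   23.3] F [-0.5 -0.4 -0. ] grip 0.0 gap 0.997
ee [0.5171 0.0731 0.1986] roterr deg [-0.1  -0.17 -0.36]
 shift [ 0.0014 -0.0091  0.2615] turn [0.0003 0.0005 0.001 ] rows 3.0
```

View pics/pre.png

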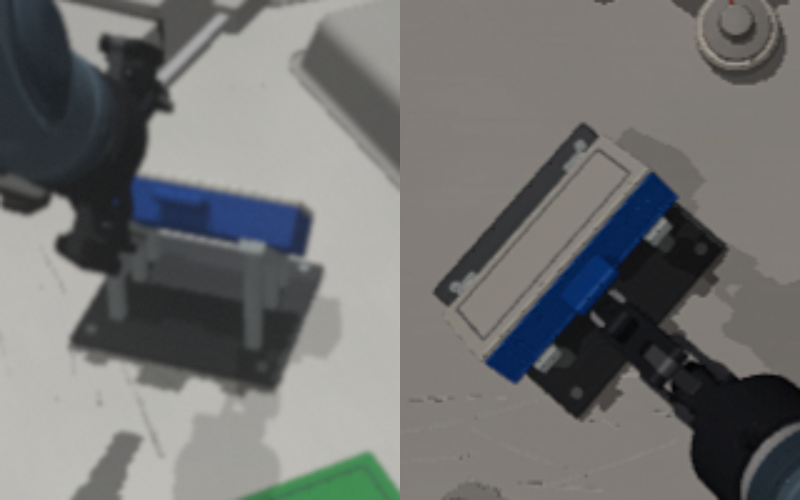

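The upper finger lines up with the lug at about (590,290) in the crop. The opening straddles the case and nothing is touching, so I'll go in.

Emit:
apply_moves([
  {"x":0.0014,"y":-0.0091,"z":0.06,"ax":0.0003,"ay":0.0005,"az":0.001},
  {"x":0.0014,"y":-0.0091,"z":0.12,"ax":0.0003,"ay":0.0005,"az":0.001},
  {"x":0.0014,"y":-0.0091,"z":0.18,"ax":0.0003,"ay":0.0005,"az":0.001},
  {"x":0.0014,"y":-0.0091,"z":0.22,"ax":0.0003,"ay":0.0005,"az":0.001},
  {"x":0.0014,"y":-0.0091,"z":0.22,"ax":0.0003,"ay":0.0005,"az":0.001},
  {"x":0.0014,"y":-0.0091,"z":0.22,"ax":0.0003,"ay":0.0005,"az":0.001},
  {"x":0.0014,"y":-0.0091,"z":0.22,"ax":0.0003,"ay":0.0005,"az":0.001},
])

```text
clock: 2.7
ee_pos: [0.5621, 0.1314, 0.1156]
tool_rot: [2.357, -0.005, 2.454]
wrist_force: [0.6, -0.4, 0.4]
finger_gap: 1.006
grip_force: 0.0
```

```bash
python3 - <<'E'
from plan import *
state(); rel(tcp(-.016),tool())
E
```

```text
t 2.7 q [-0.241  0.201 -0.804  0.162  0.692  0.596] tcp in case mm [-17.3   1.8  16.6] F [ 0.6 -0.4  0.4] grip 0.0 gap 1.006
ee [0.5621 0.1314 0.1156] roterr deg [0.07 0.15 0.23]
 shift [-0.0038  0.0048  0.04  ] turn [-0.0002 -0.0004 -0.0006] rows 1.0
```

Emit:
apply_moves([
  {"x":-0.003,"y":0.0048,"z":0.02,"ax":0,"ay":-0.0002,"az":-0.0004},
  {"x":-0.003,"y":0.0048,"z":0.04,"ax":0,"ay":-0.0002,"az":-0.0004},
  {"x":-0.003,"y":0.0048,"z":0.04,"ax":0,"ay":-0.0002,"az":-0.0004},
  {"x":-0.003,"y":0.0048,"z":0.04,"ax":0,"ay":-0.0002,"az":-0.0004},
  {"x":-0.003,"y":0.0048,"z":0.04,"ax":0,"ay":-0.0002,"az":-0.0004},
  {"x":-0.003,"y":0.0048,"z":0.04,"ax":0,"ay":-0.0002,"az":-0.0004},
])

```text
clock: 3.3
ee_pos: [0.5726, 0.1429, 0.1022]
tool_rot: [2.358, -0.003, 2.455]
wrist_force: [-0.4, -0.6, -0.3]
finger_gap: 1.0
grip_force: 0.0
```

```bash
python3 - <<'E'
from plan import *
state(); rel(tcp(-.016),tool())
E
```

```text
t 3.3 q [-0.209  0.238 -0.807  0.098  0.678  0.632] tcp in case mm [ 3.1  0.9 18.2] F [-0.4 -0.6 -0.3] grip 0.0 gap 1.0
ee [0.5726 0.1429 0.1022] roterr deg [0.11 0.12 0.14]
 shift [-0.0018  0.0017 -0.0009] turn [-0.0003 -0.0003 -0.0004] rows 1.0
```

Emit:
apply_moves([
  {"y":0.0012},
  {"y":0.0012},
  {"y":0.0012},
  {"y":0.0012},
  {"y":0.0012},
  {"y":0.0012},
  {"y":0.0012},
  {"y":0.0012},
  {"y":0.0012},
  {"y":0.0012},
], hand=0)

```text
$.rows[0]: bad value
```

```bash
python3 - <<'E'
from plan import *
state()
E
```

```text
t 3.3 q [-0.209  0.238 -0.807  0.098  0.678  0.632] tcp in case mm [ 3.1  0.9 18.2] F [-0.4 -0.6 -0.3] grip 0.0 gap 1.0
ee [0.5726 0.1429 0.1022] roterr deg [0.11 0.12 0.14]
```

Emit:
apply_moves([
  {"x":0,"y":0.0012,"z":0,"ax":0,"ay":0,"az":0},
  {"x":0,"y":0.0012,"z":0,"ax":0,"ay":0,"az":0},
  {"x":0,"y":0.0012,"z":0,"ax":0,"ay":0,"az":0},
  {"x":0,"y":0.0012,"z":0,"ax":0,"ay":0,"az":0},
  {"x":0,"y":0.0012,"z":0,"ax":0,"ay":0,"az":0},
  {"x":0,"y":0.0012,"z":0,"ax":0,"ay":0,"az":0},
  {"x":0,"y":0.0012,"z":0,"ax":0,"ay":0,"az":0},
  {"x":0,"y":0.0012,"z":0,"ax":0,"ay":0,"az":0},
  {"x":0,"y":0.0012,"z":0,"ax":0,"ay":0,"az":0},
  {"x":0,"y":0.0012,"z":0,"ax":0,"ay":0,"az":0},
], hand=0)

```text
clock: 4.3
ee_pos: [0.5728, 0.1436, 0.1024]
tool_rot: [2.358, -0.004, 2.455]
wrist_force: [-3.6, -3.6, 5.3]
finger_gap: 0.433
grip_force: 60.0
```

```bash
python3 - <<'E'
from plan import *
state()
E
```

```text
t 4.3 q [-0.207  0.239 -0.806  0.098  0.679  0.634] tcp in case mm [ 3.5  1.3 18.8] F [-3.6 -3.6  5.3] grip 60.0 gap 0.433
ee [0.5728 0.1436 0.1024] roterr deg [0.1  0.16 0.14]
```

Emit:
apply_moves([
  {"x":0,"y":0.008,"z":-0.004,"ax":0,"ay":0,"az":0},
  {"x":0,"y":0.02,"z":-0.02,"ax":0,"ay":0,"az":0},
  {"x":0,"y":0.04,"z":-0.04,"ax":0,"ay":0,"az":0},
  {"x":0,"y":0.07,"z":-0.07,"ax":0,"ay":0,"az":0},
  {"x":0,"y":0.1,"z":-0.1,"ax":0,"ay":0,"az":0},
  {"x":0,"y":0.13,"z":-0.13,"ax":0,"ay":0,"az":0},
  {"x":0,"y":0.16,"z":-0.16,"ax":0,"ay":0,"az":0},
  {"x":0,"y":0.19,"z":-0.19,"ax":0,"ay":0,"az":0},
  {"x":0,"y":0.21,"z":-0.21,"ax":0,"ay":0,"az":0},
  {"x":0,"y":0.22,"z":-0.22,"ax":0,"ay":0,"az":0},
  {"x":0,"y":0.22,"z":-0.22,"ax":0,"ay":0,"az":0},
  {"x":0,"y":0.22,"z":-0.22,"ax":0,"ay":0,"az":0},
])

```text
clock: 5.5
ee_pos: [0.5723, 0.1435, 0.2557]
tool_rot: [2.361, -0.006, 2.455]
wrist_force: [-0.1, -0.1, -7.0]
finger_gap: 0.435
grip_force: 61.0
```

```bash
python3 - <<'E'
from plan import *
state()
for n in CI: cv2.imwrite(f'pics/{n}2.png',get_image(n)[:,:,::-1])
i=[cv2.resize(cv2.imread(f'pics/{n}2.png')[b:b+200,a:a+160],None,fx=2.5,fy=2.5) for n,a,b in(('side',180,50),('top',130,120))]
cv2.imwrite('pics/lift.png',np.hstack(i))
E
```

```text
t 5.5 q [-0.207  0.031 -0.564  0.551  0.677  0.634] tcp in case mm [-105.2    1.6  126.9] F [-0.1 -0.1 -7. ] grip 61.0 gap 0.435
ee [0.5723 0.1435 0.2557] roterr deg [0.27 0.25 0.25]
```

View pics/lift.png

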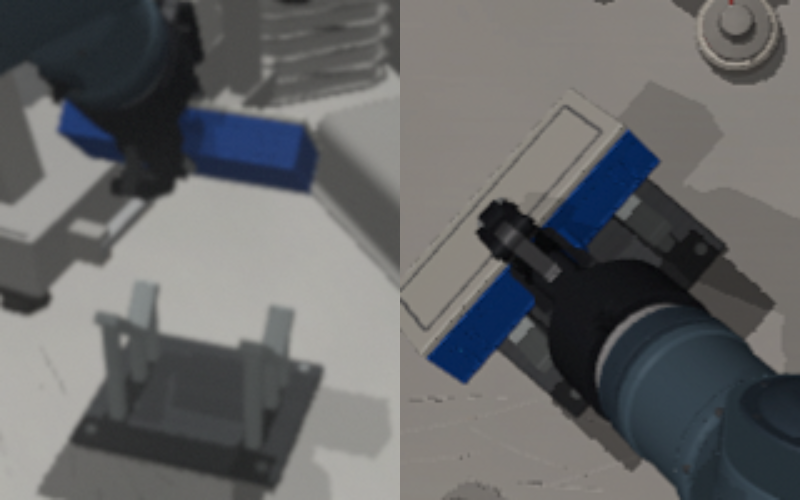

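The lid is shut on the case, seen whole at about (510,210) in the right crop, and the case hangs clear of the stand. Next is turning it over, using negative az because j6 has room that way.

Emit:
apply_moves([
  {"x":0,"y":0,"z":0,"ax":0,"ay":0,"az":-0.01},
  {"x":0,"y":0,"z":0,"ax":0,"ay":0,"az":-0.03},
  {"x":0,"y":0,"z":0,"ax":0,"ay":0,"az":-0.05},
  {"x":0,"y":0,"z":0,"ax":0,"ay":0,"az":-0.07},
  {"x":0,"y":0,"z":0,"ax":0,"ay":0,"az":-0.09},
  {"x":0,"y":0,"z":0,"ax":0,"ay":0,"az":-0.11},
  {"x":0,"y":0,"z":0,"ax":0,"ay":0,"az":-0.13},
  {"x":0,"y":0,"z":0,"ax":0,"ay":0,"az":-0.15},
  {"x":0,"y":0,"z":0,"ax":0,"ay":0,"az":-0.17},
  {"x":0,"y":0,"z":0,"ax":0,"ay":0,"az":-0.19},
  {"x":0,"y":0,"z":0,"ax":0,"ay":0,"az":-0.21},
  {"x":0,"y":0,"z":0,"ax":0,"ay":0,"az":-0.23},
])

```text
clock: 6.8
ee_pos: [0.5727, 0.1435, 0.2562]
tool_rot: [3.015, 0.773, -2.432]
wrist_force: [-0.1, -0.5, -6.1]
finger_gap: 0.438
grip_force: 61.0
```

```bash
python3 - <<'E'
from plan import *
state(); rel(tcp(-.125,.0,.127),tool(True))
E
```

```text
t 6.8 q [-0.207  0.031 -0.564  0.551  0.677 -0.817] tcp in case mm [-105.4    1.3  127.4] F [-0.1 -0.5 -6.1] grip 61.0 gap 0.438
ee [0.5727 0.1435 0.2562] roterr deg [ 1.000e-02  3.500e-01 -8.287e+01]
 shift [ 0.0005 -0.0027 -0.0019] turn [ 0.001  -0.     -0.2698] rows 12.0
```

Emit:
apply_moves([
  {"x":0,"y":0,"z":0,"ax":0,"ay":0,"az":-0.02},
  {"x":0,"y":0,"z":0,"ax":0,"ay":0,"az":-0.043},
  {"x":0,"y":0,"z":0,"ax":0,"ay":0,"az":-0.066},
  {"x":0,"y":0,"z":0,"ax":0,"ay":0,"az":-0.089},
  {"x":0,"y":0,"z":0,"ax":0,"ay":0,"az":-0.112},
  {"x":0,"y":0,"z":0,"ax":0,"ay":0,"az":-0.135},
  {"x":0,"y":0,"z":0,"ax":0,"ay":0,"az":-0.158},
  {"x":0,"y":0,"z":0,"ax":0,"ay":0,"az":-0.181},
  {"x":0,"y":0,"z":0,"ax":0,"ay":0,"az":-0.204},
  {"x":0,"y":0,"z":0,"ax":0,"ay":0,"az":-0.227},
  {"x":0,"y":0,"z":0,"ax":0,"ay":0,"az":-0.25},
  {"x":0,"y":0,"z":0,"ax":0,"ay":0,"az":-0.26},
])

```text
clock: 8.0
ee_pos: [0.5727, 0.1435, 0.2562]
tool_rot: [-2.361, 0.047, -0.728]
wrist_force: [-0.1, 0.0, -7.1]
finger_gap: 0.436
grip_force: 61.2
```

Emit:
apply_moves([
  {"x":0,"y":0,"z":0,"ax":0,"ay":0,"az":-0.009},
  {"x":0,"y":0,"z":0,"ax":0,"ay":0,"az":-0.009},
  {"x":0,"y":0,"z":0,"ax":0,"ay":0,"az":-0.009},
  {"x":0,"y":0,"z":0,"ax":0,"ay":0,"az":-0.009},
])

```text
clock: 8.4
ee_pos: [0.5731, 0.1435, 0.2572]
tool_rot: [-2.359, 0.01, -0.691]
wrist_force: [-0.2, -0.8, -5.9]
finger_gap: 0.439
grip_force: 61.2
```

```bash
python3 - <<'E'
from plan import *
state()
rel(tcp(-.016-.004,-.0013,.030),tool(True),'over'); rel(tcp(-.016-.002,-.0013,.019),tool(True),'down')
E
```

```text
t 8.4 q [-0.207  0.031 -0.563  0.551  0.678 -2.501] tcp in case mm [-105.8    0.9  128.3] F [-0.2 -0.8 -5.9] grip 61.2 gap 0.439
ee [0.5731 0.1435 0.2572] roterr deg [  -0.3     0.25 -179.42]
over shift [0.0071 0.196  0.2096] turn [ 0.0004  0.0005 -0.0016] rows 3.0
down shift [0.0074 0.218  0.2137] turn [ 0.0004  0.0005 -0.0016] rows 4.0
```

Emit:
apply_moves([
  {"x":0.004,"y":0.03,"z":0.03,"ax":0.0002,"ay":0.0003,"az":-0.001},
  {"x":0.007,"y":0.07,"z":0.07,"ax":0.0004,"ay":0.0005,"az":-0.0016},
  {"x":0.007,"y":0.11,"z":0.11,"ax":0.0004,"ay":0.0005,"az":-0.0016},
  {"x":0.007,"y":0.15,"z":0.155,"ax":0.0004,"ay":0.0005,"az":-0.0016},
  {"x":0.007,"y":0.18,"z":0.19,"ax":0.0004,"ay":0.0005,"az":-0.0016},
  {"x":0.007,"y":0.19,"z":0.205,"ax":0.0004,"ay":0.0005,"az":-0.0016},
  {"x":0.007,"y":0.196,"z":0.2096,"ax":0.0004,"ay":0.0005,"az":-0.0016},
  {"x":0.007,"y":0.196,"z":0.2096,"ax":0.0004,"ay":0.0005,"az":-0.0016},
  {"x":0.007,"y":0.196,"z":0.2096,"ax":0.0004,"ay":0.0005,"az":-0.0016},
  {"x":0.007,"y":0.196,"z":0.2096,"ax":0.0004,"ay":0.0005,"az":-0.0016},
])

```text
clock: 9.4
ee_pos: [0.5792, 0.1452, 0.1159]
tool_rot: [-2.354, -0.004, -0.686]
wrist_force: [-0.0, -0.2, -6.0]
finger_gap: 0.441
grip_force: 61.4
```

```bash
python3 - <<'E'
from plan import *
state();rel(tcp(-.016-.002,-.0013,.019),tool(True),'down')
for n in CI: cv2.imwrite(f'pics/{n}3.png',get_image(n)[:,:,::-1])
i=[cv2.resize(cv2.imread(f'pics/{n}3.png')[b:b+200,a:a+160],None,fx=2.5,fy=2.5) for n,a,b in(('side',180,90),('top',130,120))]
cv2.imwrite('pics/over.png',np.hstack(i))
E
```

```text
t 9.4 q [-0.2    0.222 -0.784  0.124  0.676 -2.501] tcp in case mm [-2.2 -2.7 32.1] F [-0.  -0.2 -6. ] grip 61.4 gap 0.441
ee [0.5792 0.1452 0.1159] roterr deg [-1.8000e-01  1.6000e-01  1.7982e+02]
down shift [-0.0029  0.0262  0.0058] turn [-0.0003 -0.0003  0.0005] rows 1.0
```

View pics/over.png

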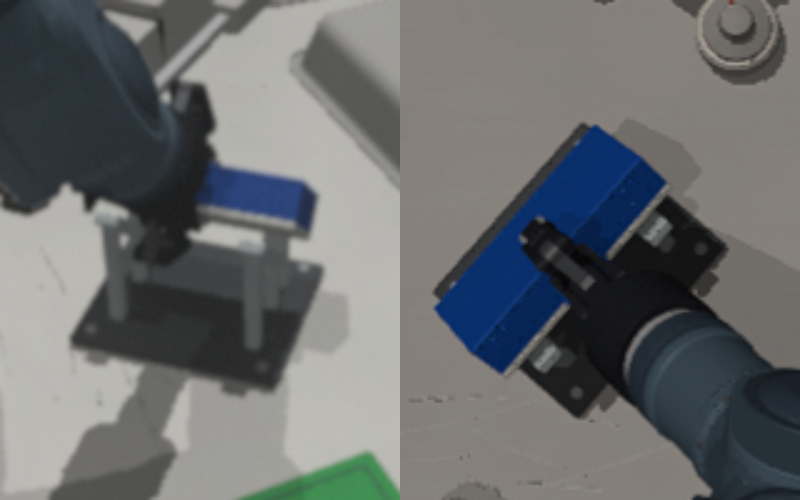

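The case is now upside down over the stand, blue underside up and lid closed. I'll lower it slowly onto the rails.

Emit:
apply_moves([
  {"x":-0.0025,"y":0.006,"z":0.0015,"ax":0,"ay":0,"az":0.0005},
  {"x":-0.0025,"y":0.012,"z":0.003,"ax":0,"ay":0,"az":0.0005},
  {"x":-0.0025,"y":0.018,"z":0.0045,"ax":0,"ay":0,"az":0.0005},
  {"x":-0.0025,"y":0.022,"z":0.0055,"ax":0,"ay":0,"az":0.0005},
  {"x":-0.0025,"y":0.0245,"z":0.0058,"ax":0,"ay":0,"az":0.0005},
  {"x":-0.0025,"y":0.0245,"z":0.0058,"ax":0,"ay":0,"az":0.0005},
  {"x":-0.0025,"y":0.0245,"z":0.0058,"ax":0,"ay":0,"az":0.0005},
  {"x":-0.0025,"y":0.0245,"z":0.0058,"ax":0,"ay":0,"az":0.0005},
])

```text
clock: 10.3
ee_pos: [0.573, 0.1416, 0.104]
tool_rot: [-2.355, 0.001, -0.687]
wrist_force: [-0.1, 2.4, -3.5]
finger_gap: 0.436
grip_force: 61.5
```

```bash
python3 - <<'E'
from plan import *
state();print('F in case axes',C.T@sense()['wrist_force'])
E
```

```text
t 10.3 q [-0.212  0.236 -0.807  0.098  0.682 -2.512] tcp in case mm [ 1.4 -0.2 18.9] F [-0.1  2.4 -3.5] grip 61.5 gap 0.436
ee [0.573  0.1416 0.104 ] roterr deg [-3.0000e-02 -1.3000e-01 -1.7991e+02]
F in case axes [ 3.75686951  1.63212631 -1.25100036]
```

Rail contact has begun. I'll slide 2 mm down to the ledges and press very slightly.

Emit:
apply_moves([
  {"x":0,"y":0.001,"z":0.001,"ax":0,"ay":0,"az":0},
  {"x":0,"y":0.001,"z":0.002,"ax":0,"ay":0,"az":0},
  {"x":0,"y":0.001,"z":0.003,"ax":0,"ay":0,"az":0},
  {"x":0,"y":0.001,"z":0.004,"ax":0,"ay":0,"az":0},
  {"x":0,"y":0.001,"z":0.004,"ax":0,"ay":0,"az":0},
  {"x":0,"y":0.001,"z":0.004,"ax":0,"ay":0,"az":0},
])

```text
clock: 10.9
ee_pos: [0.5746, 0.1419, 0.1027]
tool_rot: [-2.354, -0.0, -0.688]
wrist_force: [2.1, 4.1, 1.7]
finger_gap: 0.436
grip_force: 61.7
```

```bash
python3 - <<'E'
from plan import *
state();print('F in case axes',C.T@sense()['wrist_force'])
E
```

```text
t 10.9 q [-0.21   0.24  -0.808  0.091  0.68  -2.509] tcp in case mm [ 3.2 -1.2 18.9] F [2.1 4.1 1.7] grip 61.7 gap 0.436
ee [0.5746 0.1419 0.1027] roterr deg [ 1.1000e-01 -1.7000e-01 -1.7997e+02]
F in case axes [1.99241294 0.97375498 4.39394621]
```

Emit:
apply_moves([
  {"x":0,"y":0,"z":0,"ax":0,"ay":0,"az":0},
  {"x":0,"y":0,"z":0,"ax":0,"ay":0,"az":0},
  {"x":0,"y":0,"z":0,"ax":0,"ay":0,"az":0},
  {"x":0,"y":0,"z":0,"ax":0,"ay":0,"az":0},
  {"x":0,"y":0,"z":0,"ax":0,"ay":0,"az":0},
  {"x":0,"y":0,"z":0,"ax":0,"ay":0,"az":0},
  {"x":0,"y":0,"z":0,"ax":0,"ay":0,"az":0},
  {"x":0,"y":0,"z":0,"ax":0,"ay":0,"az":0},
  {"x":0,"y":0,"z":0,"ax":0,"ay":0,"az":0},
  {"x":0,"y":0,"z":0,"ax":0,"ay":0,"az":0},
], hand=1)

```text
clock: 11.9
ee_pos: [0.5735, 0.1419, 0.1018]
tool_rot: [-2.356, 0.001, -0.688]
wrist_force: [-0.7, -0.7, -0.6]
finger_gap: 0.997
grip_force: 0.0
```

```bash
python3 - <<'E'
from plan import *
state()
rel(tcp(-.0485-.004,0,.019),tool(True),'lug')
E
```

```text
t 11.9 q [-0.21   0.24  -0.809  0.091  0.68  -2.509] tcp in case mm [ 3.4 -0.4 17.7] F [-0.7 -0.7 -0.6] grip 0.0 gap 0.997
ee [0.5735 0.1419 0.1018] roterr deg [ 3.0000e-02 -2.0000e-02 -1.7989e+02]
lug shift [-0.0008 -0.0025 -0.0743] turn [-0.     -0.     -0.0003] rows 1.0
```

Emit:
apply_moves([
  {"x":0,"y":-0.0015,"z":-0.02,"ax":0,"ay":0,"az":0},
  {"x":0,"y":-0.0025,"z":-0.05,"ax":0,"ay":0,"az":0},
  {"x":0,"y":-0.0025,"z":-0.08,"ax":0,"ay":0,"az":0},
  {"x":0,"y":-0.0025,"z":-0.085,"ax":0,"ay":0,"az":0},
  {"x":0,"y":-0.0025,"z":-0.085,"ax":0,"ay":0,"az":0},
  {"x":0,"y":-0.0025,"z":-0.085,"ax":0,"ay":0,"az":0},
  {"x":0,"y":-0.0025,"z":-0.085,"ax":0,"ay":0,"az":0},
])

```text
clock: 12.6
ee_pos: [0.5548, 0.1198, 0.1321]
tool_rot: [-2.356, 0.002, -0.688]
wrist_force: [-0.1, 0.3, -0.6]
finger_gap: 1.003
grip_force: 0.0
```

```bash
python3 - <<'E'
from plan import *
state()
rel(tcp(-.0385-.0187,0,.019),tool(True),'lug')
for n in CI: cv2.imwrite(f'pics/{n}4.png',get_image(n)[:,:,::-1])
i=[cv2.resize(cv2.imread(f'pics/{n}4.png')[b:b+200,a:a+160],None,fx=2.5,fy=2.5) for n,a,b in(('side',180,90),('top',130,120))]
cv2.imwrite('pics/lug.png',np.hstack(i))
E
```

```text
t 12.6 q [-0.272  0.164 -0.791  0.234  0.704 -2.583] tcp in case mm [-38.6   0.1  18.7] F [-0.1  0.3 -0.6] grip 0.0 gap 1.003
ee [0.5548 0.1198 0.1321] roterr deg [-5.0000e-02  1.0000e-02 -1.7988e+02]
lug shift [ 0.0001 -0.0007  0.0002] turn [ 0.      0.0001 -0.0003] rows 1.0
```

View pics/lug.png

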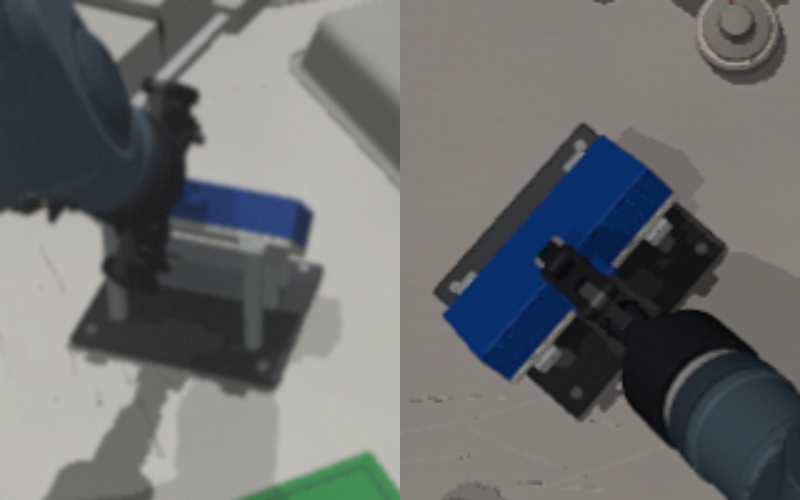

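The case is seated lid-down on the rails and the open fingers straddle the lug at about (590,255). I'll close on it.

Emit:
apply_moves([
  {"x":0,"y":0,"z":0,"ax":0,"ay":0,"az":0},
  {"x":0,"y":0,"z":0,"ax":0,"ay":0,"az":0},
  {"x":0,"y":0,"z":0,"ax":0,"ay":0,"az":0},
  {"x":0,"y":0,"z":0,"ax":0,"ay":0,"az":0},
  {"x":0,"y":0,"z":0,"ax":0,"ay":0,"az":0},
  {"x":0,"y":0,"z":0,"ax":0,"ay":0,"az":0},
  {"x":0,"y":0,"z":0,"ax":0,"ay":0,"az":0},
  {"x":0,"y":0,"z":0,"ax":0,"ay":0,"az":0},
  {"x":0,"y":0,"z":0,"ax":0,"ay":0,"az":0},
  {"x":0,"y":0,"z":0,"ax":0,"ay":0,"az":0},
  {"x":0,"y":0,"z":0,"ax":0,"ay":0,"az":0},
  {"x":0,"y":0,"z":0,"ax":0,"ay":0,"az":0},
], hand=0)

```text
clock: 13.9
ee_pos: [0.555, 0.1192, 0.1327]
tool_rot: [-2.356, 0.001, -0.688]
wrist_force: [-3.6, -3.8, 3.1]
finger_gap: 0.101
grip_force: 59.1
```

```bash
python3 - <<'E'
from plan import *
state();print('F in case axes',C.T@sense()['wrist_force'])
E
```

```text
t 13.9 q [-0.273  0.162 -0.79   0.235  0.704 -2.584] tcp in case mm [-39.3  -0.4  18.9] F [-3.6 -3.8  3.1] grip 59.1 gap 0.101
ee [0.555  0.1192 0.1327] roterr deg [ 4.0000e-02 -1.0000e-02 -1.7988e+02]
F in case axes [-5.88783188  0.41361208 -1.45349084]
```

Emit:
apply_moves([
  {"x":0,"y":0,"z":-0.001,"ax":0,"ay":0,"az":0},
  {"x":0,"y":0,"z":-0.002,"ax":0,"ay":0,"az":0},
  {"x":0,"y":0,"z":-0.0025,"ax":0,"ay":0,"az":0},
  {"x":0,"y":0,"z":-0.0025,"ax":0,"ay":0,"az":0},
])

```text
clock: 14.3
ee_pos: [0.5543, 0.1189, 0.1333]
tool_rot: [-2.356, 0.002, -0.688]
wrist_force: [2.2, 1.6, -4.9]
finger_gap: 0.102
grip_force: 58.3
```

```bash
python3 - <<'E'
from plan import *
state();print('F in case axes',C.T@sense()['wrist_force'])
E
```

```text
t 14.3 q [-0.274  0.161 -0.79   0.24   0.705 -2.586] tcp in case mm [-40.1  -0.1  18.9] F [ 2.2  1.6 -4.9] grip 58.3 gap 0.102
ee [0.5543 0.1189 0.1333] roterr deg [-3.0000e-02 -0.0000e+00 -1.7989e+02]
F in case axes [ 5.35057822 -0.67610549 -1.62871849]
```

Emit:
apply_moves([
  {"x":0,"y":0,"z":0.001,"ax":0,"ay":0,"az":0},
  {"x":0,"y":-0.002,"z":0.001,"ax":0,"ay":0,"az":0},
  {"x":0,"y":-0.005,"z":0.001,"ax":0,"ay":0,"az":0},
  {"x":0,"y":-0.008,"z":0.001,"ax":0,"ay":0,"az":0},
  {"x":0,"y":-0.008,"z":0.001,"ax":0,"ay":0,"az":0},
])

```text
clock: 14.8
ee_pos: [0.5562, 0.1213, 0.1359]
tool_rot: [-2.356, 0.002, -0.688]
wrist_force: [0.6, 1.1, -4.2]
finger_gap: 0.102
grip_force: 58.5
```

```bash
python3 - <<'E'
from plan import *
state();print('F in case axes',C.T@sense()['wrist_force'])
E
```

```text
t 14.8 q [-0.267  0.159 -0.784  0.242  0.702 -2.577] tcp in case mm [-39.8  -0.1  22.8] F [ 0.6  1.1 -4.2] grip 58.5 gap 0.102
ee [0.5562 0.1213 0.1359] roterr deg [-2.0000e-02  1.0000e-02 -1.7987e+02]
F in case axes [ 3.81518435  0.21998127 -2.06330314]
```

Emit:
apply_moves([
  {"x":0,"y":-0.005,"z":0.0003,"ax":0,"ay":0,"az":0},
  {"x":0,"y":-0.01,"z":0.0003,"ax":0,"ay":0,"az":0},
  {"x":0,"y":-0.015,"z":0.0003,"ax":0,"ay":0,"az":0},
  {"x":0,"y":-0.02,"z":0.0003,"ax":0,"ay":0,"az":0},
  {"x":0,"y":-0.027,"z":0.0003,"ax":0,"ay":0,"az":0},
  {"x":0,"y":-0.034,"z":0,"ax":0,"ay":0,"az":0},
  {"x":0,"y":-0.042,"z":0,"ax":0,"ay":0,"az":0},
  {"x":0,"y":-0.05,"z":0,"ax":0,"ay":0,"az":0},
  {"x":0,"y":-0.06,"z":0,"ax":0,"ay":0,"az":0},
  {"x":0,"y":-0.07,"z":0,"ax":0,"ay":0,"az":0},
  {"x":0,"y":-0.08,"z":0,"ax":0,"ay":0,"az":0},
  {"x":0,"y":-0.09,"z":0,"ax":0,"ay":0,"az":0},
])

```text
clock: 16.0
ee_pos: [0.577, 0.146, 0.1683]
tool_rot: [-2.356, 0.001, -0.688]
wrist_force: [0.5, 0.6, -1.9]
finger_gap: 0.1
grip_force: 58.9
```

Emit:
apply_moves([
  {"x":0,"y":-0.03,"z":0,"ax":0,"ay":0,"az":0},
  {"x":0,"y":-0.06,"z":-0.02,"ax":0,"ay":0,"az":0},
  {"x":0,"y":-0.1,"z":-0.06,"ax":0,"ay":0,"az":0},
  {"x":0,"y":-0.13,"z":-0.1,"ax":0,"ay":0,"az":0},
  {"x":0,"y":-0.15,"z":-0.13,"ax":0,"ay":0,"az":0},
  {"x":0,"y":-0.15,"z":-0.13,"ax":0,"ay":0,"az":0},
  {"x":0,"y":-0.15,"z":-0.13,"ax":0,"ay":0,"az":0},
])

```text
clock: 16.7
ee_pos: [0.5816, 0.1513, 0.2672]
tool_rot: [-2.356, 0.0, -0.688]
wrist_force: [-0.3, 1.0, -2.1]
finger_gap: 0.103
grip_force: 58.9
```

```bash
python3 - <<'E'
from plan import *
state();print('F in case axes',C.T@sense()['wrist_force'])
# place: tool straight down, case standing on its +x side, over board
Rb=stand(BP)[0]; print('board y az',np.degrees(np.arctan2(Rb[1,1],Rb[0,1])))
for k,a in enumerate((BP[2],BP[2]+np.pi)):
  x=np.array([np.cos(a),np.sin(a),0]);z=np.array([0,0,-1.]);
  for nm,xx in(('case y along board x',x),('along board y',np.array([-x[1],x[0],0]))):
    rel([BP[0],BP[1],.012+.071+.004+.08],np.column_stack([xx,np.cross(z,xx),z]),nm+str(k))
for n in CI: cv2.imwrite(f'pics/{n}5.png',get_image(n)[:,:,::-1])
i=[cv2.resize(cv2.imread(f'pics/{n}5.png')[b:b+200,a:a+160],None,fx=2.5,fy=2.5) for n,a,b in(('side',180,90),('top',130,120))]
cv2.imwrite('pics/off.png',np.hstack(i))
E
```

```text
t 16.7 q [-0.185  0.032 -0.539  0.551  0.669 -2.481] tcp in case mm [-104.8   -0.7  143.5] F [-0.3  1.  -2.1] grip 58.9 gap 0.103
ee [0.5816 0.1513 0.2672] roterr deg [ 7.0000e-02 -5.0000e-02 -1.7994e+02]
F in case axes [ 1.93360438  0.85033847 -1.06031172]
board y az 93.48818334780184
case y along board x0 shift [ 0.3831  0.5056 -0.2228] turn [-0.1191 -0.0468 -0.1129] rows 8.0
along board y0 shift [ 0.3831  0.5056 -0.2228] turn [-0.0625 -0.1434 -0.346 ] rows 16.0
case y along board x1 shift [ 0.3831  0.5056 -0.2228] turn [-0.058   0.1478  0.3565] rows 17.0
along board y1 shift [ 0.3831  0.5056 -0.2228] turn [-0.1178  0.0514  0.1239] rows 8.0
```

View pics/off.png

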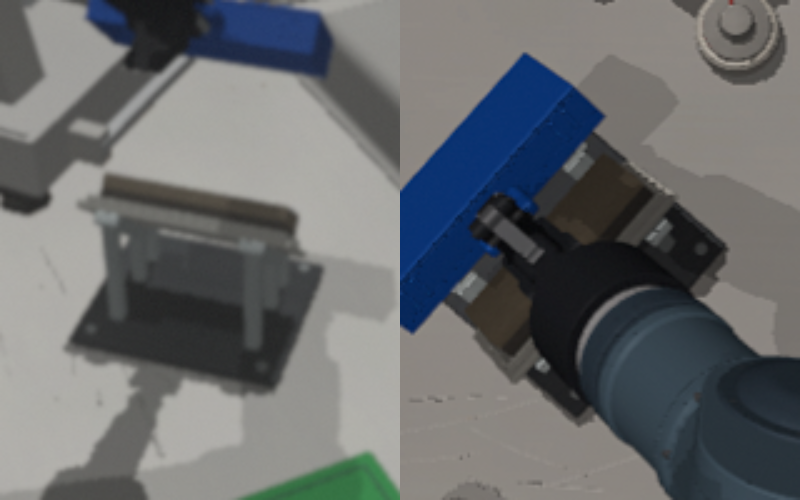

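The lid with the stone on it sits squarely on the stand, pale brown face up, and the case is free. Next: move over to the board, turning the tool straight down.

```bash
python3 - <<'E'
from plan import *
a=BP[2]+np.pi;xx=np.array([-np.sin(a),np.cos(a),0]);z=np.array([0,0,-1.])
T=np.column_stack([xx,np.cross(z,xx),z])
print(BP);rel([BP[0],BP[1],.30],T,'hover'); rel([.57,.05,.31],rot(sense()['tool_rot']),'mid')
E
```

```text
[ 0.56609434 -0.16918139  0.06088028]
hover shift [ 0.3846  0.3139 -0.4128] turn [-0.1174  0.0517  0.1237] rows 8.0
mid shift [ 0.1123  0.0571 -0.1836] turn [0. 0. 0.] rows 3.0
```

Emit:
apply_moves([
  {"x":0.04,"y":0.02,"z":-0.06,"ax":0,"ay":0,"az":0},
  {"x":0.112,"y":0.057,"z":-0.15,"ax":0,"ay":0,"az":0},
  {"x":0.18,"y":0.1,"z":-0.24,"ax":-0.01,"ay":0.005,"az":0.012},
  {"x":0.385,"y":0.314,"z":-0.413,"ax":-0.1174,"ay":0.0517,"az":0.1237},
  {"x":0.385,"y":0.314,"z":-0.413,"ax":-0.1174,"ay":0.0517,"az":0.1237},
  {"x":0.385,"y":0.314,"z":-0.413,"ax":-0.1174,"ay":0.0517,"az":0.1237},
  {"x":0.385,"y":0.314,"z":-0.413,"ax":-0.1174,"ay":0.0517,"az":0.1237},
  {"x":0.385,"y":0.314,"z":-0.413,"ax":-0.1174,"ay":0.0517,"az":0.1237},
  {"x":0.385,"y":0.314,"z":-0.413,"ax":-0.1174,"ay":0.0517,"az":0.1237},
  {"x":0.385,"y":0.314,"z":-0.413,"ax":-0.1174,"ay":0.0517,"az":0.1237},
  {"x":0.385,"y":0.314,"z":-0.413,"ax":-0.1174,"ay":0.0517,"az":0.1237},
  {"x":0.385,"y":0.314,"z":-0.413,"ax":-0.1174,"ay":0.0517,"az":0.1237},
])

```text
clock: 18.0
ee_pos: [0.5673, -0.1692, 0.2999]
tool_rot: [-3.14, 0.001, -1.508]
wrist_force: [-1.2, 0.3, -1.4]
finger_gap: 0.103
grip_force: 59.2
```

Emit:
apply_moves([
  {"x":0,"y":0,"z":0,"ax":0,"ay":0,"az":0},
  {"x":0,"y":0,"z":0,"ax":0,"ay":0,"az":0},
  {"x":0,"y":0,"z":0,"ax":0,"ay":0,"az":0},
])

```text
clock: 18.3
ee_pos: [0.5663, -0.1701, 0.302]
tool_rot: [-3.138, -0.001, -1.511]
wrist_force: [0.4, 0.3, -1.8]
finger_gap: 0.105
grip_force: 59.2
```

```bash
python3 - <<'E'
from plan import *
state()
a=BP[2]+np.pi;xx=np.array([-np.sin(a),np.cos(a),0]);z=np.array([0,0,-1.])
T=np.column_stack([xx,np.cross(z,xx),z]);rel([BP[0],BP[1],.095],T)
E
```

```text
t 18.3 q [-4.000e-01  4.080e-01  3.080e-01  1.468e+00  1.000e-03 -2.030e+00] tcp in case mm [-312.1 -192.6  -14.6] F [ 0.4  0.3 -1.8] grip 59.2 gap 0.105
ee [ 0.5663 -0.1701  0.302 ] roterr deg [  22.65   51.37 -124.53]
 shift [-0.0022  0.0015  0.4139] turn [-0.0005 -0.0001 -0.0001] rows 5.0
```

Emit:
apply_moves([
  {"x":0,"y":0,"z":0.07,"ax":-0.0005,"ay":0,"az":0},
  {"x":0,"y":0,"z":0.15,"ax":-0.0005,"ay":0,"az":0},
  {"x":0,"y":0,"z":0.23,"ax":-0.0005,"ay":0,"az":0},
  {"x":0,"y":0,"z":0.31,"ax":-0.0005,"ay":0,"az":0},
  {"x":0,"y":0,"z":0.37,"ax":-0.0005,"ay":0,"az":0},
  {"x":0,"y":0,"z":0.4,"ax":-0.0005,"ay":0,"az":0},
  {"x":0,"y":0,"z":0.413,"ax":-0.0005,"ay":0,"az":0},
  {"x":0,"y":0,"z":0.413,"ax":-0.0005,"ay":0,"az":0},
  {"x":0,"y":0,"z":0.413,"ax":-0.0005,"ay":0,"az":0},
  {"x":0,"y":0,"z":0.413,"ax":-0.0005,"ay":0,"az":0},
])

```text
clock: 19.3
ee_pos: [0.5685, -0.1704, 0.0968]
tool_rot: [-3.14, -0.002, -1.51]
wrist_force: [0.3, -0.8, -2.5]
finger_gap: 0.103
grip_force: 59.1
```

Emit:
apply_moves([
  {"x":0,"y":0,"z":0.004,"ax":0,"ay":0,"az":0},
  {"x":0,"y":0,"z":0.008,"ax":0,"ay":0,"az":0},
  {"x":0,"y":0,"z":0.011,"ax":0,"ay":0,"az":0},
  {"x":0,"y":0,"z":0.013,"ax":0,"ay":0,"az":0},
  {"x":0,"y":0,"z":0.013,"ax":0,"ay":0,"az":0},
  {"x":0,"y":0,"z":0.013,"ax":0,"ay":0,"az":0},
])

```text
clock: 19.9
ee_pos: [0.5673, -0.1698, 0.0885]
tool_rot: [3.141, -0.0, -1.51]
wrist_force: [-0.5, 0.2, -1.6]
finger_gap: 0.102
grip_force: 59.1
```

No contact yet, so I'll go down another 2 mm in small steps.

Emit:
apply_moves([
  {"x":0,"y":0,"z":0.002,"ax":0,"ay":0,"az":0},
  {"x":0,"y":0,"z":0.004,"ax":0,"ay":0,"az":0},
  {"x":0,"y":0,"z":0.004,"ax":0,"ay":0,"az":0},
  {"x":0,"y":0,"z":0.004,"ax":0,"ay":0,"az":0},
])

```text
clock: 20.3
ee_pos: [0.5674, -0.1699, 0.0867]
tool_rot: [3.141, -0.001, -1.51]
wrist_force: [-0.2, -0.5, -1.4]
finger_gap: 0.101
grip_force: 59.4
```

Emit:
apply_moves([
  {"x":0,"y":0,"z":0.001,"ax":0,"ay":0,"az":0},
  {"x":0,"y":0,"z":0.002,"ax":0,"ay":0,"az":0},
  {"x":0,"y":0,"z":0.002,"ax":0,"ay":0,"az":0},
  {"x":0,"y":0,"z":0.002,"ax":0,"ay":0,"az":0},
])

```text
clock: 20.7
ee_pos: [0.5675, -0.1699, 0.0867]
tool_rot: [3.142, -0.001, -1.51]
wrist_force: [-2.5, 0.9, 6.4]
finger_gap: 0.103
grip_force: 60.3
```

The case is on the board. I'll ease off slightly, release, and retreat upward.

Emit:
apply_moves([
  {"x":0,"y":0,"z":-0.001,"ax":0,"ay":0,"az":0},
  {"x":0,"y":0,"z":-0.001,"ax":0,"ay":0,"az":0},
])

```text
clock: 20.9
ee_pos: [0.5675, -0.1699, 0.0867]
tool_rot: [3.141, -0.001, -1.51]
wrist_force: [-2.2, 1.2, 5.4]
finger_gap: 0.106
grip_force: 60.2
```

Emit:
apply_moves([
  {"x":0,"y":0,"z":0,"ax":0,"ay":0,"az":0},
  {"x":0,"y":0,"z":0,"ax":0,"ay":0,"az":0},
  {"x":0,"y":0,"z":0,"ax":0,"ay":0,"az":0},
  {"x":0,"y":0,"z":0,"ax":0,"ay":0,"az":0},
  {"x":0,"y":0,"z":0,"ax":0,"ay":0,"az":0},
  {"x":0,"y":0,"z":-0.02,"ax":0,"ay":0,"az":0},
  {"x":0,"y":0,"z":-0.06,"ax":0,"ay":0,"az":0},
  {"x":0,"y":0,"z":-0.12,"ax":0,"ay":0,"az":0},
  {"x":0,"y":0,"z":-0.2,"ax":0,"ay":0,"az":0},
  {"x":0,"y":0,"z":-0.3,"ax":0,"ay":0,"az":0},
  {"x":0,"y":0,"z":-0.36,"ax":0,"ay":0,"az":0},
  {"x":0,"y":0,"z":-0.36,"ax":0,"ay":0,"az":0},
], hand=1)

```text
clock: 22.1
ee_pos: [0.5701, -0.1708, 0.2728]
tool_rot: [-3.133, -0.005, -1.51]
wrist_force: [-0.1, -0.0, 0.1]
finger_gap: 1.0
grip_force: 0.0
```

```bash
python3 - <<'E'
from plan import *
state()
i=[get_image('side')[90:410,130:530],get_image('top')[110:310,130:450]]
cv2.imwrite('pics/end.png',np.hstack([cv2.resize(k,(400,h)) if h==500 else cv2.copyMakeBorder(cv2.resize(k,(400,h)),0,320-h,0,0,0) for k,h in((i[0],320),(i[1],250))])[:,:,::-1])
E
```

```text
t 22.1 q [-3.970e-01  4.060e-01  2.300e-01  1.384e+00 -1.000e-03 -2.029e+00] tcp in case mm [-290.1 -195.9  -33.9] F [-0.1 -0.   0.1] grip 0.0 gap 1.0
ee [ 0.5701 -0.1708  0.2728] roterr deg [  23.11   51.19 -124.75]
```

View pics/end.png

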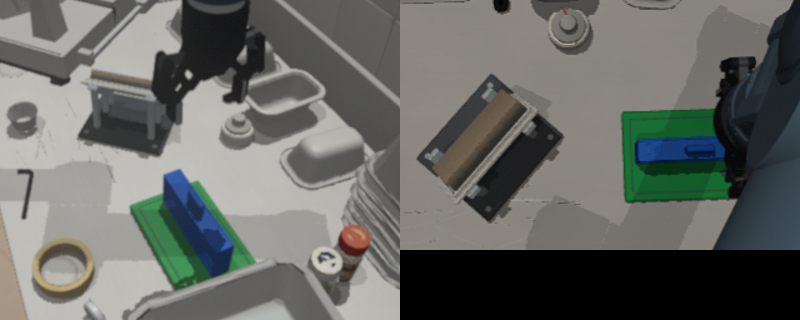

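The case stands on the board at about (195,220). The stone lies pale face up on its lid on the stand at about (485,140), and the robot is clear of everything.

```bash
python3 -c "
from station import *
print(sign_off())"
```

```text
the job is handed in; nothing more can be done
None
```

The job is handed in at about 22 s on the clock: the stone lies pale face up on its lid on the stand, and the empty blue case stands on its long side on the green board, clear of the stand.

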